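# Vent the compressor and prop its hood open

## Task

Vent the little blue compressor: pull the steel sleeve of the quick coupler on its right side all the way back towards the machine and let it return fully forward. Then raise the hood by its black bar right back against its stop, swing the prop rod on the left side up by its red peg, and ease the hood down until the rod's ball end sits in the socket on the hood's side and the rod alone holds the hood open. Do not let the hood drop, and leave the things standing round the machine where they are.

Things in the scene. Friction and masses are not known exactly. Their poses are not given: they have to be found in the camera images.
- compressor: small bench compressor fixed to the desk, blue base 165 (x) x 170 (y) x 82 mm high under a blue hood that is 118 mm high when shut; origin at the centre of its underside on the desk, yawed. Machine axes: x from its front (bar) to its rear (hinge), y to its left, z up. The hood is hinged at the rear along y, the coupler sticks out 211 mm from the centre to its right (-y) at x = -30 mm, the prop rod lies along its left (+y) side.
- sleeve_grip (a point): centre of the coupler's knurled steel sleeve, a cylinder 24 mm in diameter and 30 mm long with its axis along machine y, axis 48 mm above the desk. The brass pipe it slides on is 16 mm in diameter; the machine's side is 80 mm from the sleeve's centre.
- sleeve (a joint): how far the sleeve is pulled back towards the machine (machine +y): 0 fully forward, 0.012 m fully back; spring force 4 N at 0, about 9 N fully back; it springs forward when let go.
- hood (a joint): hood angle: 0 shut, grows as the front is raised, 1.606 rad (92 degrees) against its rear stop. The hinge is free: past about 1.4 rad the hood leans back on the stop and stays there, below that it falls shut (0.5 to 0.75 kg) unless held or propped. Propped it reads about 1.01 rad.
- hood_bar (a point): centre of the black round bar at the hood's front, 12 mm in diameter, 116 mm long along machine y, with its posts 50 mm either side of the centre; 26 mm free between bar and hood front. It moves with the hood, 187 mm from the hinge axis: at hood angle a it is at machine x = x_hinge - 0.186 cos a + 0.020 sin a, z = z_hinge + 0.186 sin a + 0.020 cos a. When shut it is 105 mm above the desk. The bar may turn in the grip.
- hood_hinge (a point): middle of the hood's hinge axis (along machine y), at machine x = 75 mm, z = 85 mm; fixed.
- prop (a joint): prop rod angle: 0 lying level, pointing to the rear (machine +x) along the left side, grows as its ball end rises; range -0.15 to 1.6 rad. The pivot is stiff (0.12 Nm), the rod stays where it is left. With the ball in the socket it reads about 1.025 rad.
- prop_pivot (a point): centre of the prop rod's pivot (axis along machine y), at machine x = -40 mm, y = 107 mm, z = 40 mm; fixed.
- prop_peg (a point): middle of the free part of the red round peg that sticks out to the left (+y) from the prop rod, 14 mm in diameter, 100 mm along the rod from the pivot; this point is 56 mm outboard of the rod's plane and the peg runs from 2 to 78 mm outboard. The peg may turn in the grip.
- prop_tip (a point): centre of the ball end (12 mm in diameter) of the prop rod (8 mm in diameter), 149.4 mm from the pivot.
- socket (a point): where the ball's centre is when fully seated in the steel socket on the left side of the hood: a downward (hood -z) slot 14 mm wide across with flared lips that open to about 35 mm some 22 mm below this point. It moves with the hood, 90 mm in front of the hinge axis and 12 mm above it when the hood is shut. With the hood against its stop, the raised rod clears the socket; lowering the hood brings the socket down over the ball.
- cleaner_bottle: bystander: white cleaner bottle with a blue cap, 58 mm across, 158 mm high, standing left of the prop rod; origin at the centre of its underside
- primer_bottle: bystander: black and yellow bottle, 38 mm across, 74 mm high, standing behind the machine on the left; origin at the centre of its underside
- teal_valve: bystander: dispensing valve with a teal body, 22 x 117 x 39 mm, lying behind the coupler; origin at the centre of its underside
- silencer: bystander: black ribbed silencer, 24 mm across, 44 mm high, standing beyond the nose of the coupler; origin at the centre of its underside
- screw_cup: bystander: small clear cup of screws, 35 mm across, 26 mm high, on the left, between the prop rod and the tall bottle; origin at the centre of its underside
- amber_barrel: bystander: amber syringe barrel, 34 x 88 x 30 mm, lying behind the machine; origin at the centre of its underside
- tape_roll: bystander: roll of black tape, 58 mm across, 19 mm high, lying behind the machine; origin at the centre of its underside

How it is judged:
By the outcome, as a careful person would: the job done as asked, in the order asked, and still so for the second after the job is handed in, with the robot touching nothing.
It also fails if it takes over 72 s, if anything falls off the work surface, if the arm or the gripper's body presses on something with over 40 N, if the wrist force passes 120 N, or if a joint passes its speed limit or range.

## Robot

A 6-joint arm with a two-finger parallel gripper is mounted at the origin on a cart in front of the work surface, level with it; the furniture and walls round the work are solid. World frame = base frame: x ahead of the robot, y to its left, z up, the work surface at z = 0. Lengths are in m, angles in rad, forces in N, time in s.
With the tool pointing down it reaches from about 0.35 to 0.975 m from the base axis. Payload 4.9 kg.
Tool frame: the origin (TCP) lies at the very end of the fingers, on their centre line; the grasp point (between the pads) lies manip.grip_point_offset behind it (manip.grip_point_offset is the distance from the TCP to the grasp point, in m); z points along the fingers, y is the line along which they close (so a half turn about z gives the same grasp; the last joint's range is limited). The gripper opens to 85 mm and grips with 20 to 120 N. Pads are 22 mm wide; open, the fingers measure 114 mm over their backs; the gripper's body (76 mm by 85 mm) begins 54 mm behind the grasp point. The pads swing forward as they close: fully open they stand 13 mm farther back than shut.
Start: joints at [1.001, 0.053, 1.613, -0, 1.476, -0.119], TCP at [0.272, 0.563, 0.231] pointing down, gripper open.
Joint ranges: [-3.01, 3.01], [-1.01, 2.22], [0.06, 2.58], [-1.02, 4.17], [0.09, 2.62], [-3.14, 3.14]. Speed limits (rad/s): [2.57, 2.57, 3.14, 3.14, 3.14, 3.14].

## Interface

Orientations are given as a unit quaternion [w, x, y, z].
In Python, from plant import manip gives the robot as it stands.
- The arm moves only by the shell command python3 -m crank 'ROWS' [OPENING]. ROWS is JSON, a list of rows, each an object of numbers: "x", "y", "z": the shift along the tool's x, y, z in cm; "turn": the turn about the tool's z in rad. In form: [{"x": .., "y": .., "z": .., "turn": ..}, ...]. A call has 1 to 5 rows; each row shifts and turns the commanded pose from where the row before left it, along the tool's axes as they then stand; what a row does not reach is not made up. A row lasts 1/10 s, in which the tool goes at most 50 mm and 8.59 degrees, less where a joint would pass 70% of its speed; a pose out of reach is approached as far as the arm can. A call with a gripper value outside its range is refused whole. OPENING is the opening in per cent of the stroke, from 0 (shut) to 100 (fully open), set as the call begins (- or left out, the last holds). The fingers move at their own pace and stop on an object; the grip force is fixed at half the most. Time passes only in rows, so rows that do not move let the fingers close. It gives the time, the measured TCP pose, the force, the opening and the grip force at its end, in the units of the state.
- manip.state(): the state, without advancing time (a new reading comes with each control period).
- manip.grab_frame(name): name is "scene" or "top" or "wrist"; returns (picture, depth): 400x640x3 uint8, red, green, blue; 400x640 float32, m along the optical axis (not along the pixel's ray), 0 where there is no reading.
- manip.camera_model(name): a dict with "mtx" (3x3 intrinsics, pixels), "world_to_cam" (4x4, takes a point from world to camera coordinates). Camera axes: x right, y down, z forward; pixel columns grow to the right and rows downward; lengths in m; the calibration is good to about 2 mm. A picture is of the moment at which its call begins: read the wrist's pose just before it. camera_model takes no time and is no camera call; for the wrist camera it gives the pose at the moment of the call.
- manip.job_done(): hands the job in; it is judged then, once.
The state is a dict: "time": time; "joint_pos": joint angles; "joint_vel": joint speeds; "joint_efforts": joint torques, N m; "tool_pos": TCP position; "tool_rot": TCP orientation; "contact_force": force on the tool from outside, world axes, zero at the start; "ft_torque": the same for the moment, N m; "gripper_width": opening from 0.0 (shut) to 1.0 (fully open); "grasp_force": force on a finger pad.
Only numpy, scipy, OpenCV 4.12 (cv2) and the standard library are available. Lean on these libraries where they do the work, as an engineer would, in place of code of your own. Each camera call takes 0.05 s, during which the arm holds its last target. There are 200 camera calls.

## Working session

There is one attempt and no reset: what is moved stays moved. The work goes in short steps, Python scripts to look and compute and a shell command to move; the robot and the scene stay as the last step left them, time stands still between calls to the robot, and variables do not carry over. Pictures are saved under pics/ and viewed, at most 12 in all, crops included, and the job is handed in when it is done.

```bash
ls; mkdir -p pics; python3 - <<'E'
from plant import manip
import cv2,numpy as np
print(manip.state(), manip.grip_point_offset)
for n in ("scene","top"):
    m=manip.camera_model(n); p,d=manip.grab_frame(n)
    np.savez(f'pics/{n}0.npz',p=p,d=d,K=m['mtx'],T=m['world_to_cam'])
    cv2.imwrite(f'pics/{n}0.png',p[:,:,::-1])
    print(n,np.round(m['mtx'],1).tolist(),np.round(m['world_to_cam'],3).tolist(),(d>0).mean())
E
```

```text
pics
{'time': 0.0, 'joint_pos': array([ 1.00094739e+00,  5.33712672e-02,  1.61431888e+00,  3.24232242e-06,
        1.47598270e+00, -1.19006957e-01]), 'joint_vel': array([-1.45222364e-03,  1.60691068e-04,  6.80803493e-04, -5.71559416e-04,
       -4.96184551e-05,  1.26832603e-03]), 'joint_efforts': array([ 1.59023639e-03, -3.93676829e+01, -3.70176816e+01,  2.93708149e-05,
        6.96788571e-03,  3.21699233e-06]), 'tool_pos': array([0.27198818, 0.56201567, 0.23003922]), 'tool_rot': array([-3.52715403e-04,  2.23516751e-01,  9.74699533e-01, -9.78463423e-04]), 'contact_force': array([ 0.34388035, -0.05624522, -0.40962146]), 'ft_torque': array([-0.02951436, -0.01457968,  0.05318486]), 'grasp_force': 0.0, 'gripper_width': 1.0009600200096462} 0.0187
scene [[404.5, 0.0, 322.2], [0.0, 404.5, 203.8], [0.0, 0.0, 1.0]] [[0.561, -0.828, 0.008, -0.222], [-0.362, -0.254, -0.897, 0.348], [0.744, 0.5, -0.442, 0.575], [0.0, 0.0, 0.0, 1.0]] 0.99621875
top [[465.3, 0.0, 318.8], [0.0, 465.3, 204.4], [0.0, 0.0, 1.0]] [[-0.005, -1.0, 0.022, 0.115], [-0.987, 0.001, -0.159, 0.59], [0.159, -0.022, -0.987, 1.063], [0.0, 0.0, 0.0, 1.0]] 0.99598828125
```

View pics/scene0.png

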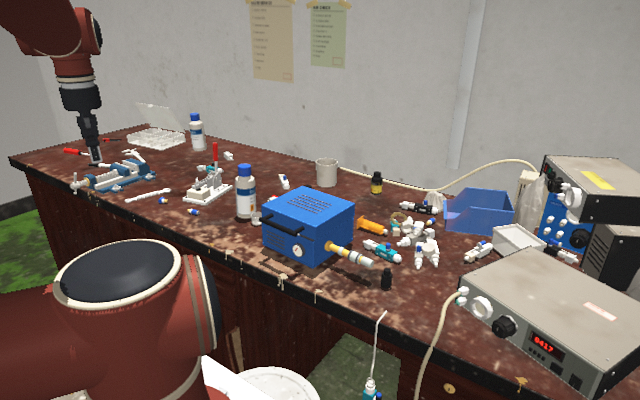

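View pics/top0.png

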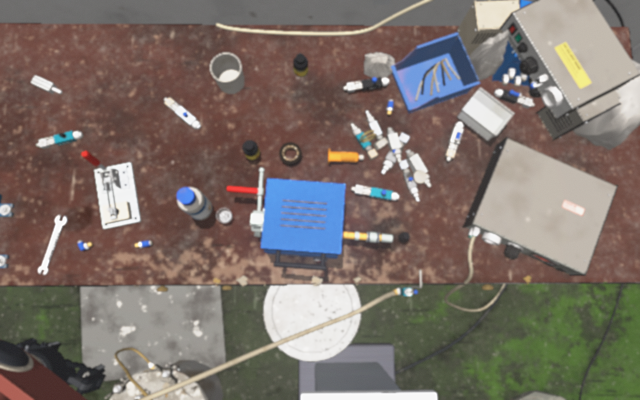

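The scene view shows the machine with its bar facing the robot and the coupler on the right at about (350,255). In the top view the hood is at (263–345, 180–255), the bar at (300,266), the sleeve at about (375,238), the red peg at about (242,189) and the screw cup at (224,216).

```bash
cat > h.py <<'E'
import numpy as np,cv2
from scipy.spatial.transform import Rotation as R
def world(d,K,T):
    v,u=np.indices(d.shape); c=np.stack([(u-K[0,2])/K[0,0]*d,(v-K[1,2])/K[1,1]*d,d],-1)
    W=np.linalg.inv(T); return c@W[:3,:3].T+W[:3,3]
def load(n):
    z=np.load(f'pics/{n}.npz'); return z['p'],z['d'],z['K'],z['T']
E
python3 - <<'E'
from h import *
p,d,K,T=load('top0'); P=world(d,K,T); hsv=cv2.cvtColor(p,cv2.COLOR_RGB2HSV)
print('desk z',np.median(P[150:160,200:230,2]),np.median(P[210:240,440:460,2]))
blue=cv2.inRange(hsv,(105,140,60),(125,255,255))>0
reg=np.zeros_like(blue);reg[170:275,250:355]=1
m=blue&reg&(d>0); z=P[m][:,2]; print('z hist',np.percentile(z,[5,25,50,75,95]))
zt=np.median(z); t=m&(abs(P[:,:,2]-zt)<.012)
q=P[t]; rect=cv2.minAreaRect((q[:,:2]*1000).astype(np.float32)); print('rect',rect,len(q))
print(cv2.boxPoints(rect))
def rep(name,mm):
    q=P[mm]; 
    print(name,mm.sum(),q.mean(0).round(4),'z',np.percentile(q[:,2],[5,50,95]).round(3)); r=cv2.minAreaRect((q[:,:2]*1000).astype(np.float32)); print(np.round(r[0]),np.round(r[1]),round(r[2],1), cv2.boxPoints(r).round(0).tolist())
def box(a,b,c,e):
    r=np.zeros_like(blue); r[b:e,a:c]=1; return r
red=((hsv[:,:,0]<6)|(hsv[:,:,0]>174))&(hsv[:,:,1]>180)&(hsv[:,:,2]>80)
rep('peg',red&box(220,180,262,200))
rep('coupler',box(340,222,412,255)&(P[:,:,2]>.03)&~blue)
rep('bar',box(262,258,345,280)&(P[:,:,2]>.085)&~blue)
for n,b in dict(cup=(214,205,234,226),cleaner=(172,180,213,225),valve=(350,180,402,205),sil=(396,228,412,250),rod=(248,165,268,240),black=(242,140,262,162),).items():
    rep(n,box(*b)&(P[:,:,2]>.012)&~(blue if n=='rod' else False))
E
python3 - <<'E'
import cv2
a=cv2.imread('pics/top0.png')[160:285,200:420]
cv2.imwrite('pics/topc.png',cv2.resize(a,None,fx=3.5,fy=3.5,interpolation=cv2.INTER_CUBIC))
E
```

```text
desk z -0.0006344760384628945 -8.693458595454562e-05
z hist [0.1171656  0.11919706 0.12044478 0.12177412 0.12363747]
rect ((553.8522338867188, 149.83567810058594), (175.54666137695312, 156.96571350097656), 85.62774658203125) 4775
[[468.90628   68.30102 ]
 [625.41516   56.334557]
 [638.7982   231.37033 ]
 [482.2893   243.33679 ]]
peg 148 [0.62   0.293  0.0835] z [0.066 0.069 0.073]
[537. 216.] [288.  50.] 42.2 [[414.0, 138.0], [447.0, 101.0], [660.0, 294.0], [627.0, 331.0]]
coupler 498 [ 0.51   -0.0083  0.0821] z [0.034 0.055 0.062]
[497.  30.] [ 78. 261.] 21.2 [[414.0, 138.0], [508.0, -106.0], [581.0, -78.0], [486.0, 166.0]]
bar 347 [0.4448 0.1556 0.1326] z [0.105 0.109 0.113]
[437. 159.] [115.  47.] 89.7 [[414.0, 102.0], [460.0, 101.0], [461.0, 216.0], [414.0, 216.0]]
cup 77 [[[ 1.1005  0.9006  0.0673]
  [ 1.102   0.8999  0.0649]
  [ 1.1     0.8951  0.0682]
  ...
  [ 1.1004 -0.6852  0.09  ]
  [ 1.0996 -0.6867  0.0912]
  [ 1.1028 -0.6931  0.0863]]

 [[ 1.1005  0.9006  0.0673]
  [ 1.102   0.8999  0.0649]
  [ 1.1     0.8951  0.0682]
  ...
  [ 1.1004 -0.6852  0.09  ]
  [ 1.0996 -0.6867 
[... 641 characters left out ...]
0.8951  0.0682]
  ...
  [ 1.1004 -0.6852  0.09  ]
  [ 1.0996 -0.6867  0.0912]
  [ 1.1028 -0.6931  0.0863]]] z [-0.399  0.218  1.102]<stdin>:20: DeprecationWarning: Bitwise inversion '~' on bool is deprecated and will be removed in Python 3.16. This returns the bitwise inversion of the underlying int object and is usually not what you expect from negating a bool. Use the 'not' operator for boolean negation or ~int(x) if you really want the bitwise inversion of the underlying int.
Traceback (most recent call last):
cv2.error: OpenCV(4.12.0) /io/opencv/modules/imgproc/src/convhull.cpp:143: error: (-215:Assertion failed) total >= 0 && (depth == CV_32F || depth == CV_32S) in function 'convexHull'
```

View pics/topc.png

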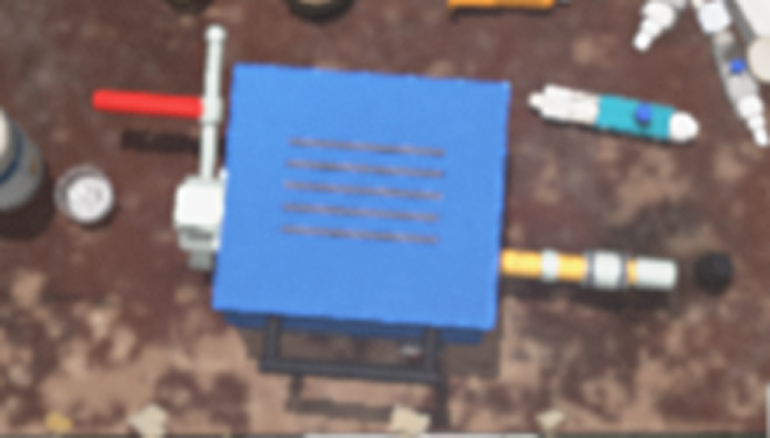

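The crop shows the bar ends at (262,365) and (440,377), the coupler nose at (675,273), the sleeve at about (607,270), the peg tip at (95,98) and the ball at (215,33). I'll fit the machine pose through these.

```bash
cat >> h.py <<'E'
def ray(uv,K,T,z):
    W=np.linalg.inv(T); c=W[:3,3]; r=W[:3,:3]@np.linalg.inv(K)@np.array([uv[0],uv[1],1.]); return c+r*(z-c[2])/r[2]
E
python3 - <<'E'
from h import *
from scipy.optimize import least_squares
p,d,K,T=load('top0'); P=world(d,K,T); hsv=cv2.cvtColor(p,cv2.COLOR_RGB2HSV)
print('cam',np.linalg.inv(T)[:3,3])
def box(a,b,c,e):
    r=np.zeros(d.shape,bool); r[b:e,a:c]=True; return r
red=((hsv[:,:,0]<6)|(hsv[:,:,0]>174))&(hsv[:,:,1]>180)&(hsv[:,:,2]>80)
m=red&box(226,180,259,198)
q=P[m]; q=q[np.argsort(q[:,1])]; print('peg',len(q),q[::12].round(3).tolist())
rod=box(250,165,268,225)
for v in range(167,226,5):
    r=P[v,252:268]; k=r[:,2].argmax() if v<180 else r[:9,2].argmax(); print('rod',v,P[v,256:265,2].round(3))
cr=lambda u,v:(200+u/3.5,160+v/3.5)
pa=np.arcsin(.2)
obs=[((262,365),.105,(-111,58)),((440,377),.105,(-111,-58)),((675,273),.048,(-30,-211)),((95,98),.062,(57.5,185)),((215,33),.073,(105.7,107))]
W=np.array([ray(cr(*o[0]),K,T,o[1])[:2] for o in obs]); M=np.array([o[2] for o in obs])/1000
f=lambda s:(np.c_[s[0]+np.cos(s[2])*M[:,0]-np.sin(s[2])*M[:,1], s[1]+np.sin(s[2])*M[:,0]+np.cos(s[2])*M[:,1]]-W).ravel()
s=least_squares(f,[.55,.15,0],loss='soft_l1',f_scale=.002); print(s.x, s.fun.reshape(-1,2).round(4))
x=s.x;c,sn=np.cos(x[2]),np.sin(x[2])
g=ray(cr(607,270),K,T,.05)[:2]-x[:2]; print('sleeve machine',c*g[0]+sn*g[1],-sn*g[0]+c*g[1])
for n,(b,zz) in dict(cup=((214,205,234,226),.015),cleaner=((172,180,213,225),.1),valve=((350,180,402,205),.015),sil=((396,228,412,250),.025),black=((242,140,262,162),.03),amber=((325,145,365,168),.01),tape=((278,140,304,168),.01)).items():
    q=P[box(*b)&(P[:,:,2]>zz)&(d>0)]; print(n,len(q),q[:,:].min(0).round(3),q.max(0).round(3))
E
```

```text
cam [0.4138875  0.13785207 1.14101956]
peg 148 [[0.414, 0.138, 1.141], [0.619, 0.265, 0.068], [0.618, 0.272, 0.07], [0.623, 0.279, 0.072], [0.618, 0.283, 0.07], [0.621, 0.288, 0.069], [0.626, 0.293, 0.068], [0.623, 0.3, 0.072], [0.628, 0.305, 0.067], [0.623, 0.311, 0.072], [0.626, 0.316, 0.069], [0.621, 0.321, 0.068], [0.631, 0.327, 0.065]]
rod 167 [-0.002  0.002 -0.003 -0.004 -0.004 -0.     0.001 -0.003  0.002]
rod 172 [ 0.    -0.001  0.002  0.     0.08   0.079  0.074  0.    -0.001]
rod 177 [-0.003 -0.004  0.002  0.071  0.078  0.078  0.072  0.001  0.004]
rod 182 [ 0.    -0.002  0.002  0.074  0.074  0.07  -0.003  0.001  0.003]
rod 187 [-0.004  0.    -0.     0.071  0.069  0.068  0.001  0.    -0.005]
rod 192 [0.069 0.074 0.07  0.073 0.067 0.067 0.068 0.001 0.001]
rod 197 [ 0.003  0.     0.06   0.066  0.062 -0.002 -0.002 -0.004  0.002]
rod 202 [-0.005 -0.001  0.061  0.061  0.061 -0.002  0.002 -0.001  0.004]
rod 207 [ 0.001  0.059  0.059  0.059  0.057 -0.002 -0.002 -0.003  0.122]
rod 212 [0.083 0.084 0.085 0.08  0.082 0.08  0.08  0.114 0.122]
rod 217 [0.111 0.107 0.114 0.112 0.11  0.108 0.117 0.117 0.12 ]
rod 222 [0.11  0.11  0.109 0.108 0.107 0.109 0.116 0.119 0.12 ]
[ 0.55490785  0.14818145 -0.07419207] [[ 0.0014  0.0022]
 [ 0.0008 -0.0013]
 [-0.      0.0013]
 [-0.0011 -0.0006]
 [-0.001  -0.001 ]]
sleeve machine -0.031344990323368155 -0.1660225073417914
cup 53 [0.551 0.327 0.015] [0.586 0.361 0.029]
cleaner 556 [0.563 0.374 0.1  ] [0.617 0.43  0.159]
valve 337 [ 0.607 -0.083  0.015] [0.643 0.03  0.044]
sil 74 [ 0.504 -0.104  0.025] [ 0.525 -0.081  0.047]
black 223 [0.71  0.262 0.03 ] [0.746 0.298 0.078]
amber 344 [ 0.7   -0.001  0.01 ] [0.747 0.09  0.033]
tape 271 [0.697 0.159 0.01 ] [0.753 0.211 0.023]
```

The machine is at (0.555, 0.148) with yaw −0.074 rad. Residuals are 2 mm or less and the sleeve lands at (−31, −166) mm, where −30, −165 was expected. The rod starts at about 0.22 rad. I'll turn the tool so its y is along machine x and its x along machine y.

```bash
cat > go.py <<'E'
# tool pose in machine frame (mm); given target x y z (mm of GRASP point), print remaining shift in tool axes (cm) and turn
import sys
from h import *
from plant import manip
X0,Y0,YAW=.5549,.1482,-.0742
def mach(p):
    c,s=np.cos(YAW),np.sin(YAW); dx,dy=p[0]-X0,p[1]-Y0
    return np.array([c*dx+s*dy,-s*dx+c*dy,p[2]])
if __name__=='__main__':
    st=manip.state(); q=st['tool_rot']; Rm=R.from_quat([q[1],q[2],q[3],q[0]]).as_matrix()
    g=st['tool_pos']-Rm[:,2]*manip.grip_point_offset
    print('t',round(st['time'],2),'grasp mach mm',(mach(g)*1000).round(1),'F',st['contact_force'].round(1),'w',round(st['gripper_width'],3),'gf',round(st['grasp_force'],1))
    e=np.arctan2(Rm[1,1],Rm[0,1])-YAW; print('turn needed',round((e+np.pi)%(2*np.pi)-np.pi,4),'tilt',Rm[:,2].round(3))
    if len(sys.argv)>3:
        t=np.array([float(v) for v in sys.argv[1:4]])/1000; c,s=np.cos(YAW),np.sin(YAW)
        w=np.array([X0+c*t[0]-s*t[1],Y0+s*t[0]+c*t[1],t[2]]); print('shift cm',(Rm.T@(w-g)*100).round(2))
E
python3 go.py
python3 -m crank '[{"turn":0.149},{"turn":0.149},{"turn":0.149},{"turn":0.149},{"turn":0.149}]'
python3 -m crank '[{"turn":0.149},{"turn":0.149},{"turn":0.149}]' 100
python3 go.py -30 -165 150
```

```text
t 0.1 grasp mach mm [-312.8  391.8  248.9] F [0.6 0.2 0.1] w 0.998 gf 0.0
turn needed 1.1942 tilt [-0.001 -0.002 -1.   ]
t 0.1 grasp mach mm [-312.8  391.8  248.9] F [0.6 0.2 0.1] w 0.998 gf 0.0
turn needed 1.1942 tilt [-0.001 -0.002 -1.   ]
shift cm [-46.78 -41.36   9.95]schema error: expected keys x, y, z, turn
schema error: expected keys x, y, z, turn
```

```bash

python3 -m crank '[{"x":0,"y":0,"z":0,"turn":0.149},{"x":0,"y":0,"z":0,"turn":0.149},{"x":0,"y":0,"z":0,"turn":0.149},{"x":0,"y":0,"z":0,"turn":0.149},{"x":0,"y":0,"z":0,"turn":0.149}]'
python3 -m crank '[{"x":0,"y":0,"z":0,"turn":0.149},{"x":0,"y":0,"z":0,"turn":0.149},{"x":0,"y":0,"z":0,"turn":0.149},{"x":0,"y":0,"z":0,"turn":0}]'
python3 go.py -30 -165 150
```

```text
time: 0.6
tool_pos: [0.2721, 0.5622, 0.2305]
tool_rot: [0.0, 0.565, 0.825, -0.001]
contact_force: [-0.4, 0.3, 0.2]
gripper_width: 0.999
grasp_force: 0.0
time: 1.0
tool_pos: [0.2721, 0.5623, 0.2306]
tool_rot: [0.0, 0.732, 0.681, -0.001]
contact_force: [0.4, -0.0, -0.0]
gripper_width: 1.001
grasp_force: 0.0
t 1.0 grasp mach mm [-312.7  392.   249.3] F [ 0.4 -0.  -0. ] w 1.001 gf 0.0
turn needed 0.0025 tilt [-0.001 -0.001 -1.   ]
shift cm [-55.76  28.14   9.97]
```

```bash

python3 -m crank '[{"x":-3.4,"y":1.7,"z":0,"turn":0},{"x":-3.4,"y":1.7,"z":0,"turn":0},{"x":-3.4,"y":1.7,"z":0,"turn":0},{"x":-3.4,"y":1.7,"z":0,"turn":0},{"x":-3.4,"y":1.7,"z":0,"turn":0}]' 65 >/dev/null
python3 -m crank '[{"x":-3.4,"y":1.7,"z":0,"turn":0},{"x":-3.4,"y":1.7,"z":0,"turn":0},{"x":-3.4,"y":1.7,"z":0,"turn":0},{"x":-3.4,"y":1.7,"z":0,"turn":0},{"x":-3.4,"y":1.7,"z":0,"turn":0}]' >/dev/null
python3 -m crank '[{"x":-3.4,"y":1.8,"z":2,"turn":0},{"x":-3.4,"y":1.8,"z":2,"turn":0},{"x":-3.4,"y":1.8,"z":2,"turn":0},{"x":-3.4,"y":1.8,"z":2,"turn":0},{"x":-3.4,"y":1.8,"z":1,"turn":0}]' 
python3 -m crank '[{"x":-3.4,"y":1.8,"z":1,"turn":0},{"x":0,"y":0,"z":0,"turn":0},{"x":0,"y":0,"z":0,"turn":0}]'
python3 go.py -30 -165 48
python3 - <<'E'
from h import *; from plant import manip
m=manip.camera_model('wrist'); p,d=manip.grab_frame('wrist'); np.savez('pics/w1.npz',p=p,d=d,K=m['mtx'],T=m['world_to_cam']); cv2.imwrite('pics/w1.png',p[:,:,::-1])
E
```

```text
time: 2.5
tool_pos: [0.494, 0.0337, 0.139]
tool_rot: [-0.001, 0.731, 0.682, -0.001]
contact_force: [0.5, 0.0, 0.4]
gripper_width: 0.65
grasp_force: 0.0
time: 2.8
tool_pos: [0.5101, -0.0006, 0.1307]
tool_rot: [-0.001, 0.732, 0.681, -0.0]
contact_force: [0.3, 0.4, -1.0]
gripper_width: 0.65
grasp_force: 0.0
t 2.8 grasp mach mm [ -33.6 -151.7  149.4] F [ 0.3  0.4 -1. ] w 0.65 gf 0.0
turn needed 0.0027 tilt [-0.001  0.001 -1.   ]
shift cm [-1.34  0.37 10.14]
```

View pics/w1.png

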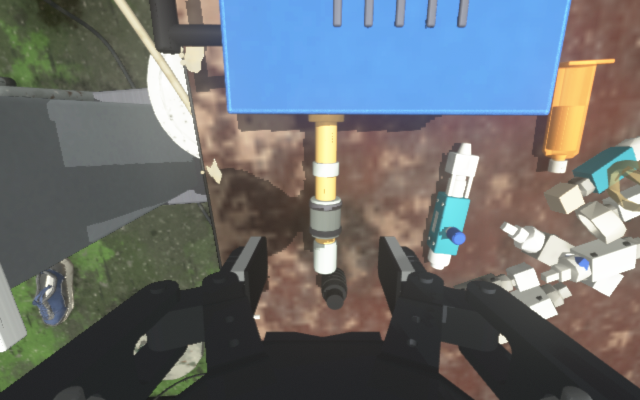

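The wrist view shows the sleeve at about (325, 197–237), the nose at (325,272) and the silencer at (334,290). I'll check the sleeve position by ray.

```bash
python3 - <<'E'
from h import *; from go import mach
p,d,K,T=load('w1')
for uv,z in (((325,199),.06),((325,235),.06),((325,217),.06),((325,273),.056),((325,145),.056),((311,217),.05),((341,217),.05)): print(uv,(mach(ray(uv,K,T,z))*1000).round(1), d[uv[1],uv[0]].round(3),(mach(world(d,K,T)[uv[1],uv[0]])*1000).round(1))
E
```

```text
(325, 199) [ -31.5 -144.3   60. ] 0.226 [ -31.5 -145.4   56.1]
(325, 235) [ -31.4 -172.7   60. ] 0.228 [ -31.4 -172.2   61.3]
(325, 217) [ -31.5 -158.3   60. ] 0.225 [ -31.5 -158.    60.7]
(325, 273) [ -31.2 -207.1   56. ] 0.241 [ -31.2 -205.9   58. ]
(325, 145) [ -31.7 -105.4   56. ] 0.216 [ -31.7 -105.5   55.7]
(311, 217) [ -42.3 -161.8   50. ] 0.234 [ -42.2 -160.9   52.4]
(341, 217) [ -18.9 -161.7   50. ] 0.288 [ -15.7 -178.6    0.9]
```

```bash

python3 -m crank '[{"x":-0.5,"y":0.15,"z":2.5,"turn":0},{"x":-0.43,"y":0.13,"z":2.5,"turn":0},{"x":0,"y":0,"z":2.5,"turn":0},{"x":0,"y":0,"z":1.5,"turn":0},{"x":0,"y":0,"z":1.1,"turn":0}]' >/dev/null
python3 -m crank '[{"x":0,"y":0,"z":0,"turn":0},{"x":0,"y":0,"z":0,"turn":0},{"x":0,"y":0,"z":0,"turn":0}]'
python3 go.py -31 -161 48
```

```text
time: 3.65
tool_pos: [0.5137, -0.0096, 0.0317]
tool_rot: [0.001, 0.732, 0.681, 0.001]
contact_force: [0.3, 0.8, 0.8]
gripper_width: 0.65
grasp_force: 0.0
t 3.65 grasp mach mm [ -29.4 -160.4   50.4] F [0.3 0.8 0.8] w 0.65 gf 0.0
turn needed 0.0026 tilt [ 0.003 -0.    -1.   ]
shift cm [-0.06 -0.16  0.24]
```

```bash

python3 -m crank '[{"x":-0.05,"y":-0.15,"z":0.2,"turn":0},{"x":0,"y":0,"z":0,"turn":0},{"x":0,"y":0,"z":0,"turn":0},{"x":0,"y":0,"z":0,"turn":0},{"x":0,"y":0,"z":0,"turn":0}]' 10
python3 -m crank '[{"x":0,"y":0,"z":0,"turn":0},{"x":0,"y":0,"z":0,"turn":0},{"x":0,"y":0,"z":0,"turn":0}]'
python3 go.py
```

```text
time: 4.15
tool_pos: [0.5114, -0.01, 0.0289]
tool_rot: [0.0, 0.732, 0.681, 0.0]
contact_force: [-1.4, 0.8, 3.8]
gripper_width: 0.26
grasp_force: 58.7
time: 4.45
tool_pos: [0.5114, -0.01, 0.0289]
tool_rot: [0.0, 0.732, 0.681, 0.0]
contact_force: [-2.1, 0.6, 5.0]
gripper_width: 0.258
grasp_force: 58.8
t 4.45 grasp mach mm [ -31.6 -161.    47.6] F [-2.1  0.6  5. ] w 0.258 gf 58.8
turn needed 0.0022 tilt [ 0.001 -0.    -1.   ]
```

```bash

python3 -m crank '[{"x":0.3,"y":0,"z":0,"turn":0},{"x":0.3,"y":0,"z":0,"turn":0},{"x":0.3,"y":0,"z":0,"turn":0},{"x":0.1,"y":0,"z":0,"turn":0},{"x":0,"y":0,"z":0,"turn":0}]'
python3 go.py
python3 -m crank '[{"x":0.2,"y":0,"z":0,"turn":0},{"x":0.1,"y":0,"z":0,"turn":0},{"x":0,"y":0,"z":0,"turn":0},{"x":0,"y":0,"z":0,"turn":0}]'
python3 go.py
```

```text
time: 4.95
tool_pos: [0.5121, -0.0017, 0.0289]
tool_rot: [0.002, 0.732, 0.681, -0.001]
contact_force: [-2.4, -7.6, 4.7]
gripper_width: 0.263
grasp_force: 58.9
t 4.95 grasp mach mm [ -31.6 -152.6   47.6] F [-2.4 -7.6  4.7] w 0.263 gf 58.9
turn needed 0.0029 tilt [ 0.    -0.004 -1.   ]
time: 5.35
tool_pos: [0.5122, 0.0009, 0.0288]
tool_rot: [0.002, 0.732, 0.681, -0.002]
contact_force: [-1.1, -8.7, 6.0]
gripper_width: 0.263
grasp_force: 58.9
t 5.35 grasp mach mm [ -31.6 -150.    47.5] F [-1.1 -8.7  6. ] w 0.263 gf 58.9
turn needed 0.0028 tilt [ 0.    -0.005 -1.   ]
```

```bash

python3 -m crank '[{"x":0.15,"y":0,"z":0,"turn":0},{"x":0.1,"y":0,"z":0,"turn":0},{"x":0,"y":0,"z":0,"turn":0}]' | grep force
python3 go.py
python3 -m crank '[{"x":0.15,"y":0,"z":0,"turn":0},{"x":0.0,"y":0,"z":0,"turn":0},{"x":0,"y":0,"z":0,"turn":0}]' | grep force
python3 go.py
```

```text
contact_force: [-3.6, -14.3, 4.4]
grasp_force: 59.0
t 5.65 grasp mach mm [ -31.6 -148.8   47.6] F [ -3.6 -14.3   4.4] w 0.264 gf 59.0
turn needed 0.0033 tilt [-0.    -0.008 -1.   ]
contact_force: [-2.9, -19.9, 5.1]
grasp_force: 59.0
t 5.95 grasp mach mm [ -31.6 -148.7   47.6] F [ -2.9 -19.9   5.1] w 0.262 gf 59.0
turn needed 0.0035 tilt [-0.001 -0.011 -1.   ]
```

The sleeve has moved 12.3 mm and the force is climbing against a hard stop. Now I'll ease it forward and let go.

```bash

python3 -m crank '[{"x":-0.4,"y":0,"z":0,"turn":0},{"x":-0.4,"y":0,"z":0,"turn":0},{"x":-0.4,"y":0,"z":0,"turn":0},{"x":-0.4,"y":0,"z":0,"turn":0},{"x":-0.1,"y":0,"z":0,"turn":0}]' | grep force
python3 go.py
python3 -m crank '[{"x":0,"y":0,"z":0,"turn":0},{"x":0,"y":0,"z":0,"turn":0},{"x":0,"y":0,"z":0,"turn":0},{"x":0,"y":0,"z":0,"turn":0}]' 65 | grep force
python3 -m crank '[{"x":0,"y":0,"z":-3,"turn":0},{"x":0,"y":0,"z":-3,"turn":0},{"x":0,"y":0,"z":-3,"turn":0},{"x":0,"y":0,"z":-1.0,"turn":0},{"x":0,"y":0,"z":0,"turn":0}]' >/dev/null
python3 go.py -111 0 170
python3 - <<'E'
from h import *; from plant import manip; from go import mach
m=manip.camera_model('wrist'); p,d=manip.grab_frame('wrist'); K,T=m['mtx'],m['world_to_cam']; np.savez('pics/w2.npz',p=p,d=d,K=K,T=T); cv2.imwrite('pics/w2.png',p[100:300,200:450,::-1])
E
```

```text
contact_force: [-1.4, 3.4, 5.8]
grasp_force: 59.0
t 6.45 grasp mach mm [ -31.6 -161.    47.6] F [-1.4  3.4  5.8] w 0.257 gf 59.0
turn needed 0.0013 tilt [ 0.001  0.001 -1.   ]
contact_force: [0.6, -0.2, -0.3]
grasp_force: 0.0
t 7.35 grasp mach mm [ -30.9 -161.   148.7] F [-0.4  0.3 -1.1] w 0.652 gf 0.0
turn needed 0.0024 tilt [ 0.004 -0.001 -1.   ]
shift cm [16.12 -7.97 -2.17]
```

View pics/w2.png

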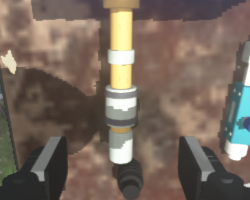

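The sleeve is back forward: the sleeve-to-nose spacing in pixels is the same as before. Now to the bar.

```bash

python3 -m crank '[{"x":3.2,"y":-1.6,"z":-1,"turn":0.002},{"x":3.2,"y":-1.6,"z":-1,"turn":0},{"x":3.2,"y":-1.6,"z":-1,"turn":0},{"x":3.2,"y":-1.6,"z":-1,"turn":0},{"x":3.2,"y":-1.6,"z":-1,"turn":0}]' 34 >/dev/null
python3 -m crank '[{"x":0,"y":0,"z":0,"turn":0},{"x":0,"y":0,"z":0,"turn":0},{"x":0,"y":0,"z":0,"turn":0}]' >/dev/null
python3 go.py -111 0 105
python3 - <<'E'
from h import *; from plant import manip; from go import mach
m=manip.camera_model('wrist'); p,d=manip.grab_frame('wrist'); K,T=m['mtx'],m['world_to_cam']; np.savez('pics/w3.npz',p=p,d=d,K=K,T=T); cv2.imwrite('pics/w3.png',p[:,:,::-1])
P=world(d,K,T)
for v in range(0,400,20):
    r=[mach(P[v,u])*1000 for u in range(0,640) if .095<P[v,u,2]<.116 and d[v,u]>0]
    r=np.array([q for q in r if -125<q[0]<-97])
    if len(r): print(v,len(r),r.mean(0).round(1),r[:,0].min().round(1),r[:,0].max().round(1),r[:,2].max().round(1))
E
```

```text
t 8.2 grasp mach mm [-112.5   -1.8  195.1] F [0.3 0.4 0.3] w 0.339 gf 0.0
turn needed -0.0005 tilt [-0.003 -0.001 -1.   ]
shift cm [0.19 0.18 9.01]
120 12 [-112.    61.7  108.9] -116.2 -108.0 110.1
140 17 [-112.1   48.5  110.3] -117.7 -106.6 112.0
160 17 [-112.1   34.8  110.3] -117.7 -106.5 112.4
180 17 [-112.1   20.6  110.1] -117.9 -106.4 112.6
200 16 [-111.7    5.9  110.2] -117.2 -106.2 112.2
220 16 [-111.7   -9.2  110.5] -117.3 -106.2 112.4
240 15 [-112.1  -25.   110.6] -117.4 -106.8 111.8
260 27 [-107.5  -41.7  109.9] -117.5 -97.5 112.4
```

View pics/w3.png

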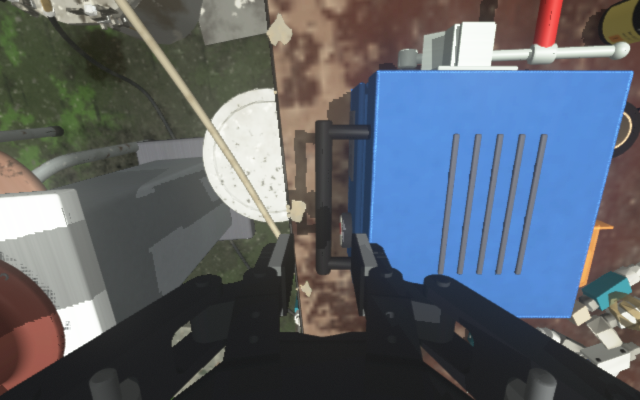

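The view shows the bar at column 323 between rows 122 and 273, squarely between the fingers. Its measured x is −112 mm with its top at 111 mm, so it fits. I'll descend and grip.

```bash

python3 -m crank '[{"x":0.4,"y":0.05,"z":2.5,"turn":0},{"x":0,"y":0,"z":2.5,"turn":0},{"x":0,"y":0,"z":1,"turn":0},{"x":0,"y":0,"z":0,"turn":0}]' 29 |grep force
python3 go.py -112 3 105
python3 -m crank '[{"x":0,"y":0,"z":1,"turn":0},{"x":0,"y":0,"z":1,"turn":0},{"x":0,"y":0,"z":1,"turn":0},{"x":0,"y":0,"z":0,"turn":0}]' |grep force
python3 go.py -112 3 105
python3 -m crank '[{"x":0,"y":0,"z":0,"turn":0},{"x":0,"y":0,"z":0,"turn":0},{"x":0,"y":0,"z":0,"turn":0},{"x":0,"y":0,"z":0,"turn":0}]' 3
python3 go.py
```

```text
contact_force: [0.3, 0.1, 0.4]
grasp_force: 0.0
t 8.65 grasp mach mm [-112.8    1.9  134.6] F [0.3 0.1 0.4] w 0.29 gf 0.0
turn needed -0.0012 tilt [-0.005 -0.001 -1.   ]
shift cm [0.12 0.09 2.96]
contact_force: [-0.4, -0.1, 0.5]
grasp_force: 0.0
t 9.05 grasp mach mm [-112.7    2.7  105.3] F [-0.4 -0.1  0.5] w 0.29 gf 0.0
turn needed 0.0002 tilt [-0.003 -0.001 -1.   ]
shift cm [0.03 0.07 0.03]
time: 9.45
tool_pos: [0.4431, 0.1595, 0.0881]
tool_rot: [-0.001, 0.733, 0.681, -0.001]
contact_force: [-5.4, 0.7, -0.8]
gripper_width: 0.113
grasp_force: 58.6
t 9.45 grasp mach mm [-112.3    3.   106.8] F [-5.4  0.7 -0.8] w 0.113 gf 58.6
turn needed 0.0003 tilt [-0.002 -0.    -1.   ]
```

```bash

python3 -m crank '[{"x":0,"y":0.29,"z":-1.85,"turn":0},{"x":0,"y":0.48,"z":-1.81,"turn":0},{"x":0,"y":0.65,"z":-1.75,"turn":0},{"x":0,"y":0,"z":0,"turn":0}]'
python3 go.py -97.8 3 159.1
python3 -m crank '[{"x":0,"y":0.83,"z":-1.68,"turn":0},{"x":0,"y":0.99,"z":-1.59,"turn":0},{"x":0,"y":0,"z":0,"turn":0},{"x":0,"y":0,"z":0,"turn":0}]'
python3 go.py -79.6 3 191.7
```

```text
time: 9.85
tool_pos: [0.4576, 0.1584, 0.1444]
tool_rot: [-0.001, 0.733, 0.68, -0.001]
contact_force: [-9.2, -1.3, 1.6]
gripper_width: 0.116
grasp_force: 58.5
t 9.85 grasp mach mm [-97.8   3.  163.1] F [-9.2 -1.3  1.6] w 0.116 gf 58.5
turn needed 0.0002 tilt [-0.002 -0.    -1.   ]
shift cm [ 0.  -0.   0.4]
time: 10.25
tool_pos: [0.4742, 0.1571, 0.1758]
tool_rot: [-0.002, 0.733, 0.681, -0.002]
contact_force: [-11.9, -1.3, 4.9]
gripper_width: 0.116
grasp_force: 58.8
t 10.25 grasp mach mm [-81.    2.9 194.5] F [-11.9  -1.3   4.9] w 0.116 gf 58.8
turn needed 0.0003 tilt [-0.006 -0.    -1.   ]
shift cm [0.01 0.14 0.28]
```

```bash

python3 -m crank '[{"x":0,"y":1.04,"z":-1.48,"turn":0},{"x":0,"y":1.23,"z":-1.31,"turn":0},{"x":0,"y":1.42,"z":-1.23,"turn":0},{"x":0,"y":0,"z":0,"turn":0}]'|grep force
python3 go.py -41.2 3 232.4
python3 -m crank '[{"x":0,"y":1.53,"z":-1.08,"turn":0},{"x":0,"y":1.63,"z":-0.92,"turn":0},{"x":0,"y":0,"z":0,"turn":0}]'|grep force
python3 go.py -9.7 3 252.3
```

```text
contact_force: [-13.5, -1.7, 10.7]
grasp_force: 60.2
t 10.65 grasp mach mm [-41.9   2.9 237.8] F [-13.5  -1.7  10.7] w 0.113 gf 60.2
turn needed 0.0001 tilt [-0.001 -0.    -1.   ]
shift cm [0.01 0.08 0.54]
contact_force: [-10.9, -2.6, 15.6]
grasp_force: 61.4
t 10.95 grasp mach mm [ -8.9   2.8 259.9] F [-10.9  -2.6  15.6] w 0.113 gf 61.4
turn needed -0.0001 tilt [ 0.004 -0.    -1.   ]
shift cm [ 0.02 -0.08  0.76]
```

```bash

python3 -m crank '[{"x":0,"y":-0.1,"z":-0.2,"turn":0},{"x":0,"y":0,"z":0,"turn":0}]'|grep force
python3 go.py 
python3 -m crank '[{"x":0,"y":-0.1,"z":-0.2,"turn":0},{"x":0,"y":0,"z":0,"turn":0}]'|grep force
python3 go.py 
python3 - <<'E'
from h import *; from plant import manip
out=[]
m=manip.camera_model('scene'); p,d=manip.grab_frame('scene'); np.savez('pics/s4.npz',p=p,d=d,K=m['mtx'],T=m['world_to_cam']); a=cv2.resize(p[110:290,190:430,::-1],None,fx=3,fy=3,interpolation=cv2.INTER_CUBIC); cv2.imwrite('pics/s4.png',a)
E
```

```text
contact_force: [-6.9, -2.2, 9.1]
grasp_force: 60.6
t 11.15 grasp mach mm [-11.6   2.8 258.6] F [-6.9 -2.2  9.1] w 0.115 gf 60.6
turn needed 0.0002 tilt [ 0.001 -0.001 -1.   ]
contact_force: [-3.1, -1.4, 0.7]
grasp_force: 59.8
t 11.35 grasp mach mm [-12.9   2.8 258. ] F [-3.1 -1.4  0.7] w 0.115 gf 59.8
turn needed 0.0001 tilt [-0.    -0.001 -1.   ]
```

View pics/s4.png

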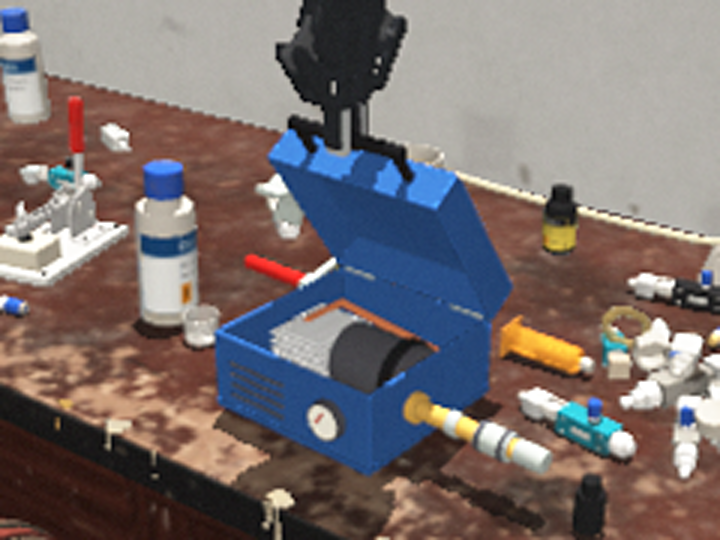

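The hood is up about 1.0 rad with the bar in the grip, and the forces have been relieved. Carrying on to the stop.

```bash

python3 -m crank '[{"x":0,"y":1.75,"z":-0.8,"turn":0},{"x":0,"y":1.8,"z":-0.65,"turn":0},{"x":0,"y":1.85,"z":-0.45,"turn":0},{"x":0,"y":0,"z":0,"turn":0}]'|grep force
python3 go.py 
python3 -m crank '[{"x":0,"y":1.86,"z":-0.25,"turn":0},{"x":0,"y":1.3,"z":-0.05,"turn":0},{"x":0,"y":0,"z":0,"turn":0}]'|grep force
python3 go.py 
python3 -m crank '[{"x":0,"y":1.0,"z":0.05,"turn":0},{"x":0,"y":0.9,"z":0.05,"turn":0},{"x":0,"y":0,"z":0,"turn":0}]'|grep force
python3 go.py
```

```text
contact_force: [-2.5, -2.2, 5.6]
grasp_force: 60.5
t 11.8 grasp mach mm [ 43.6   2.7 278.8] F [-2.5 -2.2  5.6] w 0.111 gf 60.5
turn needed -0.0007 tilt [ 0.004 -0.    -1.   ]
contact_force: [0.2, -2.7, 4.2]
grasp_force: 61.5
t 12.1 grasp mach mm [ 74.4   2.7 281.1] F [ 0.2 -2.7  4.2] w 0.115 gf 61.5
turn needed -0.0006 tilt [ 0.004 -0.    -1.   ]
contact_force: [-1.9, -3.7, 6.5]
grasp_force: 61.7
t 12.4 grasp mach mm [ 92.2   2.7 280.2] F [-1.9 -3.7  6.5] w 0.107 gf 61.7
turn needed -0.0003 tilt [ 0.001 -0.001 -1.   ]
```

```bash

python3 -m crank '[{"x":0,"y":0.7,"z":0.1,"turn":0},{"x":0,"y":0.3,"z":0.1,"turn":0},{"x":0,"y":0,"z":0,"turn":0}]'|grep force
python3 go.py 
python3 -m crank '[{"x":0,"y":0.3,"z":0.1,"turn":0},{"x":0,"y":0,"z":0,"turn":0}]'|grep force
python3 go.py
```

```text
contact_force: [-9.6, -4.1, 9.5]
grasp_force: 63.1
t 12.7 grasp mach mm [100.3   2.6 278.6] F [-9.6 -4.1  9.5] w 0.111 gf 63.1
turn needed 0.0003 tilt [-0.004 -0.001 -1.   ]
contact_force: [-22.0, -4.9, 16.6]
grasp_force: 63.8
t 12.9 grasp mach mm [100.6   2.6 278.6] F [-22.   -4.9  16.6] w 0.112 gf 63.8
turn needed 0.0008 tilt [-0.012 -0.001 -1.   ]
```

The hood is against its stop: x is 100.5 mm as predicted and the force rose to 22 N. I'll ease off, release and go over to the peg.

```bash

python3 -m crank '[{"x":0,"y":-0.4,"z":-0.3,"turn":0},{"x":0,"y":0,"z":0,"turn":0},{"x":0,"y":0,"z":0,"turn":0}]'|grep force
python3 -m crank '[{"x":0,"y":0,"z":0,"turn":0},{"x":0,"y":0,"z":0,"turn":0},{"x":0,"y":0,"z":0,"turn":0}]' 40|grep force
python3 -m crank '[{"x":0,"y":0,"z":-2,"turn":0},{"x":0,"y":0,"z":-2,"turn":0},{"x":0,"y":0,"z":-2,"turn":0},{"x":0,"y":0,"z":0,"turn":0}]'|grep force
python3 -m crank '[{"x":4,"y":-1.5,"z":0,"turn":0},{"x":4,"y":-1.5,"z":0,"turn":0},{"x":4,"y":-1.5,"z":0,"turn":0},{"x":4,"y":-1.5,"z":1,"turn":0},{"x":0,"y":0,"z":3,"turn":0}]' |grep force
python3 -m crank '[{"x":0,"y":0,"z":4,"turn":0},{"x":0,"y":0,"z":4,"turn":0},{"x":0,"y":0,"z":4,"turn":0},{"x":0,"y":0,"z":0,"turn":0},{"x":0,"y":0,"z":0,"turn":0}]' |grep force
python3 go.py 57 166 62
python3 - <<'E'
from h import *; from plant import manip; from go import mach
m=manip.camera_model('wrist'); p,d=manip.grab_frame('wrist'); K,T=m['mtx'],m['world_to_cam']; np.savez('pics/w5.npz',p=p,d=d,K=K,T=T); cv2.imwrite('pics/w5.png',p[:,:,::-1])
hsv=cv2.cvtColor(p,cv2.COLOR_RGB2HSV); P=world(d,K,T)
red=((hsv[:,:,0]<6)|(hsv[:,:,0]>174))&(hsv[:,:,1]>180)&(hsv[:,:,2]>80)&(d>0)&(P[:,:,2]>.04)
q=np.array([mach(w) for w in P[red]])*1000
for y in range(100,200,10):
    k=q[(abs(q[:,1]-y)<5)]
    if len(k): print(y,len(k),np.median(k,0).round(1),k[:,0].min().round(1),k[:,0].max().round(1),np.percentile(k[:,2],95).round(1))
print(q[:,1].min(),q[:,1].max())
E
```

```text
contact_force: [-5.0, -5.0, 3.9]
grasp_force: 62.3
contact_force: [-0.3, -0.8, 0.2]
grasp_force: 0.0
contact_force: [0.8, -0.5, 0.9]
grasp_force: 0.0
contact_force: [0.9, -0.4, -0.6]
grasp_force: 0.0
contact_force: [-0.3, -0.2, 0.4]
grasp_force: 0.0
t 14.9 grasp mach mm [ 40.2 162.9 177.7] F [-0.3 -0.2  0.4] w 0.399 gf 0.0
turn needed 0.0003 tilt [-0.003 -0.001 -1.   ]
shift cm [ 0.32  1.71 11.57]Traceback (most recent call last):
  File "<stdin>", line 7, in <module>
IndexError: too many indices for array: array is 1-dimensional, but 2 were indexed
```

View pics/w5.png

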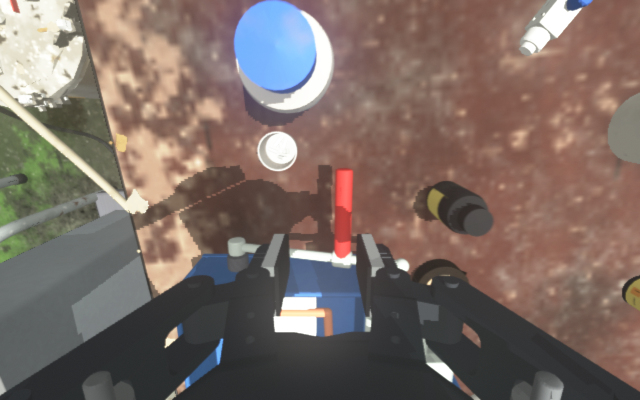

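The peg is visible at columns 336–352, rows 170–258, between the fingers. Measuring it.

```bash
python3 - <<'E'
from h import *; from go import mach
p,d,K,T=load('w5'); P=world(d,K,T); print(p[200,344],d[200,344],mach(P[200,344]))
r=p.astype(int); red=(r[:,:,0]>110)&(r[:,:,1]<60)&(r[:,:,2]<60); red[:160]=0; red[265:]=0
for v in range(172,258,12):
    u=np.where(red[v,320:370])[0]+320
    if len(u):
        k=np.array([mach(P[v,x]) for x in u])*1000; mid=(mach(ray(((u[0]+u[-1])/2,v),K,T,.062))*1000).round(1)
        print(v,u[0],u[-1],np.median(k,0).round(1),k[:,2].max().round(1),'ray',mid)
E
```

```text
[255 113 106] 0.24013609 [0.05731746 0.16456148 0.07134578]
```

```bash

python3 -m crank '[{"x":0.2,"y":1.68,"z":2,"turn":0},{"x":0,"y":0,"z":3,"turn":0},{"x":0,"y":0,"z":3,"turn":0},{"x":0,"y":0,"z":1.5,"turn":0},{"x":0,"y":0,"z":0,"turn":0}]' |grep force
python3 go.py 57 164 64
python3 -m crank '[{"x":0,"y":0,"z":1.0,"turn":0},{"x":0,"y":0,"z":0.8,"turn":0},{"x":0,"y":0,"z":0,"turn":0}]' |grep force
python3 go.py 57 164 64
python3 -m crank '[{"x":0,"y":0,"z":0,"turn":0},{"x":0,"y":0,"z":0,"turn":0},{"x":0,"y":0,"z":0,"turn":0},{"x":0,"y":0,"z":0,"turn":0}]' 5
python3 go.py
```

```text
contact_force: [-0.1, -0.4, -0.1]
grasp_force: 0.0
t 15.45 grasp mach mm [ 57.3 164.9  83.4] F [-0.1 -0.4 -0.1] w 0.401 gf 0.0
turn needed 0.0002 tilt [-0.001 -0.001 -1.   ]
shift cm [-0.09 -0.03  1.94]
contact_force: [-0.9, 0.1, -0.8]
grasp_force: 0.0
t 15.75 grasp mach mm [ 57.5 165.   65.8] F [-0.9  0.1 -0.8] w 0.398 gf 0.0
turn needed 0.0002 tilt [-0. -0. -1.]
shift cm [-0.1  -0.05  0.18]
time: 16.15
tool_pos: [0.6235, 0.3087, 0.047]
tool_rot: [-0.001, 0.733, 0.681, -0.001]
contact_force: [-5.7, 0.6, 0.1]
gripper_width: 0.142
grasp_force: 58.4
t 16.15 grasp mach mm [ 56.6 165.2  65.7] F [-5.7  0.6  0.1] w 0.142 gf 58.4
turn needed 0.0004 tilt [-0.002 -0.    -1.   ]
```

```bash

python3 -m crank '[{"x":0,"y":-0.48,"z":-1.42,"turn":0},{"x":0,"y":-0.68,"z":-1.34,"turn":0},{"x":0,"y":-0.88,"z":-1.21,"turn":0},{"x":0,"y":0,"z":0,"turn":0}]' |grep force
python3 go.py 35.5 165 104.4
python3 -m crank '[{"x":0,"y":-1.05,"z":-1.07,"turn":0},{"x":0,"y":-0.78,"z":-0.62,"turn":0},{"x":0,"y":-0.67,"z":-0.44,"turn":0},{"x":0,"y":0,"z":0,"turn":0},{"x":0,"y":0,"z":0,"turn":0}]' |grep force
python3 go.py 10.5 165 125.7
```

```text
contact_force: [-1.3, -0.3, -1.0]
grasp_force: 60.1
t 16.55 grasp mach mm [ 37.  165.2 108.5] F [-1.3 -0.3 -1. ] w 0.138 gf 60.1
turn needed 0.0008 tilt [ 0.002  0.    -1.   ]
shift cm [-0.02 -0.15  0.41]
contact_force: [5.7, -1.0, 5.4]
grasp_force: 59.8
t 17.05 grasp mach mm [ 15.  165.4 130.5] F [ 5.7 -1.   5.4] w 0.138 gf 59.8
turn needed 0.0001 tilt [ 0.008  0.001 -1.   ]
shift cm [-0.04 -0.45  0.48]
```

```bash

python3 -m crank '[{"x":0,"y":0.1,"z":-0.15,"turn":0},{"x":0,"y":0,"z":0,"turn":0}]' |grep force
python3 go.py
python3 -m crank '[{"x":0,"y":0,"z":0,"turn":0},{"x":0,"y":0,"z":0,"turn":0},{"x":0,"y":0,"z":0,"turn":0}]' 40|grep force
python3 -m crank '[{"x":0,"y":0,"z":-2,"turn":0},{"x":0,"y":0,"z":-4,"turn":0},{"x":0,"y":0,"z":-4,"turn":0},{"x":0,"y":0,"z":0,"turn":0},{"x":0,"y":0,"z":0,"turn":0}]'|grep force
python3 go.py 99 3 320
python3 - <<'E'
from h import *; from plant import manip; from go import mach
m=manip.camera_model('wrist'); p,d=manip.grab_frame('wrist'); K,T=m['mtx'],m['world_to_cam']; np.savez('pics/w6.npz',p=p,d=d,K=K,T=T)
m=manip.camera_model('scene'); p2,d2=manip.grab_frame('scene'); np.savez('pics/s6.npz',p=p2,d=d2,K=m['mtx'],T=m['world_to_cam'])
a=cv2.resize(p2[140:270,210:370,::-1],(738,600),interpolation=cv2.INTER_CUBIC)
cv2.imwrite('pics/s6.png',np.hstack([cv2.resize(p[:,:,::-1],(400,250)),cv2.resize(a,(400,325))[:250]]) if 0 else np.vstack([cv2.resize(p[:320,:,::-1],(500,250)),cv2.resize(a,(500,340))]))
E
```

```text
contact_force: [4.7, -0.8, 5.3]
grasp_force: 59.7
t 17.25 grasp mach mm [ 15.1 165.3 130.5] F [ 4.7 -0.8  5.3] w 0.14 gf 59.7
turn needed -0.0 tilt [ 0.005  0.001 -1.   ]
contact_force: [0.8, 0.0, -0.6]
grasp_force: 0.0
contact_force: [0.1, 0.3, -0.6]
grasp_force: 0.0
t 18.05 grasp mach mm [ 13.3 165.3 229.5] F [ 0.1  0.3 -0.6] w 0.404 gf 0.0
turn needed 0.0004 tilt [ 0.001  0.001 -1.   ]
shift cm [-16.23   8.58  -9.06]
```

View pics/s6.png

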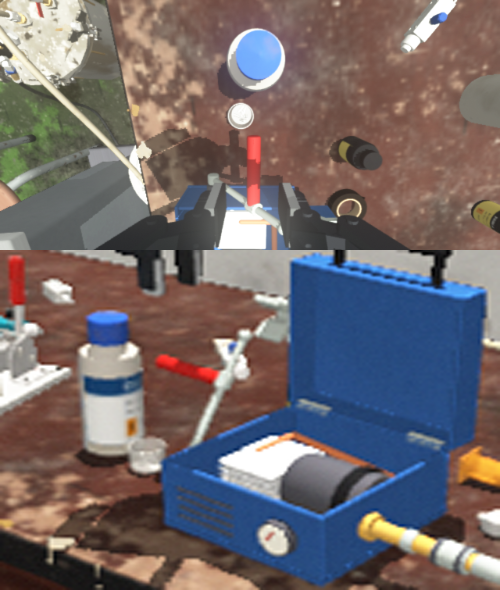

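The rod is up (ball at about (272,322) in the lower panel) with the socket above and behind it, and the hood is on its stop. I'll measure the rod angle.

```bash
python3 - <<'E'
from h import *; from go import *
p,d,K,T=load('s6'); W=np.linalg.inv(T); c=mach(W[:3,3]); 
def onplane(u,v,y):
    r=W[:3,3]+W[:3,:3]@np.linalg.inv(K)@np.array([u,v,1.]); r=mach(r)-c; return (c+r*(y-c[1])/r[1])*1000
for n,(a,b) in dict(ball=(272,72),mid=(225,133),low=(197,192)).items():
    q=onplane(210+a/3.125,140+b/2.615,.109); print(n,q.round(1),'ang',np.arctan2(q[2]-40,q[0]+41).round(3))
p,d,K,T=load('w6'); P=world(d,K,T); r=p.astype(int); red=(r[:,:,0]>140)&(r[:,:,1]<.55*r[:,:,0])&(r[:,:,2]<.55*r[:,:,0])
for v in range(180,262,10):
    u=np.where(red[v,300:345])[0]+300
    if len(u): k=np.array([mach(P[v,x]) for x in u])*1000; print(v,u[0],u[-1],np.median(k,0).round(1),k[:,2].max().round(1))
E
```

```text
ball [ 78.4 109.  168.2] ang 0.821
mid [ 16.5 109.  120.1] ang 0.948
low [-20.9 109.   67.2] ang 0.934
180 316 333 [ 15.2 184.6 129.2] 131.5
190 316 333 [ 15.2 176.9 129.3] 131.5
200 316 333 [ 15.2 168.9 129.3] 131.4
210 317 332 [ 15.3 160.9 129.7] 131.4
220 316 332 [ 14.9 152.7 129.8] 131.9
230 317 332 [ 15.3 144.2 129.5] 130.7
240 317 331 [ 14.9 135.6 129.4] 131.5
250 317 332 [ 15.3 127.  129.6] 131.8
260 317 326 [ 12.9 117.9 129.2] 130.9
```

The rod is at about 0.99 rad, roughly 5 mm from ideal at the ball and inside the flare. Back above the bar.

```bash

python3 -m crank '[{"x":0,"y":0,"z":-4,"turn":0},{"x":0,"y":0,"z":-4,"turn":0},{"x":0,"y":0,"z":-4.0,"turn":0},{"x":-3,"y":1.6,"z":0,"turn":0},{"x":-3,"y":1.6,"z":0,"turn":0}]' |grep force
python3 -m crank '[{"x":-3.4,"y":1.8,"z":0,"turn":0},{"x":-3.4,"y":1.8,"z":0,"turn":0},{"x":-3.4,"y":1.8,"z":0,"turn":0},{"x":0,"y":0,"z":0,"turn":0},{"x":0,"y":0,"z":0,"turn":0}]' |grep force
python3 go.py 100 3 272
python3 - <<'E'
from h import *; from plant import manip; from go import mach
m=manip.camera_model('wrist'); p,d=manip.grab_frame('wrist'); K,T=m['mtx'],m['world_to_cam']; np.savez('pics/w7.npz',p=p,d=d,K=K,T=T); cv2.imwrite('pics/w7.png',p[:,:,::-1])
P=world(d,K,T)
for v in range(60,400,20):
    r=np.array([mach(P[v,u])*1000 for u in range(250,400) if d[v,u]>0]); r=r[(r[:,2]>255)&(r[:,2]<290)&(r[:,1]<70)&(r[:,1]>-70)] if len(r) else r
    if len(r): print(v,len(r),np.median(r,0).round(1),r[:,0].min().round(1),r[:,0].max().round(1),r[:,2].max().round(1))
E
```

```text
contact_force: [-0.3, -0.4, -0.1]
grasp_force: 0.0
contact_force: [-0.3, -0.0, -0.1]
grasp_force: 0.0
t 19.15 grasp mach mm [ 98.9   2.4 345.8] F [-0.3 -0.  -0.1] w 0.404 gf 0.0
turn needed -0.0014 tilt [-0.005  0.    -1.   ]
shift cm [0.06 0.14 7.38]
140 19 [100.6  54.  276. ] 94.8 106.4 277.3
160 19 [100.6  41.3 275.7] 94.6 106.6 277.8
180 17 [100.6  28.2 276. ] 95.3 105.9 277.5
200 17 [100.6  14.5 276. ] 95.2 106.1 277.3
220 17 [100.6   0.4 275.9] 95.1 106.2 277.5
240 16 [101.  -14.5 275.5] 95.0 106.3 277.9
260 16 [100.3 -29.4 276.2] 94.9 105.6 277.5
280 16 [100.3 -45.2 276.3] 94.8 105.8 276.9
```

```bash

python3 -m crank '[{"x":0.05,"y":0.17,"z":2.5,"turn":0},{"x":0,"y":0,"z":2.5,"turn":0},{"x":0,"y":0,"z":1.5,"turn":0},{"x":0,"y":0,"z":0.8,"turn":0},{"x":0,"y":0,"z":0,"turn":0}]' 35|grep force
python3 go.py 100.6 3 271
python3 -m crank '[{"x":0,"y":0,"z":0,"turn":0},{"x":0,"y":0,"z":0,"turn":0},{"x":0,"y":0,"z":0,"turn":0},{"x":0,"y":0,"z":0,"turn":0}]' 3|grep force
python3 go.py
```

```text
contact_force: [-0.2, 0.4, -0.2]
grasp_force: 0.0
t 19.7 grasp mach mm [100.1   4.1 273.9] F [-0.2  0.4 -0.2] w 0.348 gf 0.0
turn needed 0.0012 tilt [-0.003 -0.    -1.   ]
shift cm [-0.11  0.05  0.29]
contact_force: [-4.8, 1.7, 0.2]
grasp_force: 58.6
t 20.1 grasp mach mm [100.3   4.  277.1] F [-4.8  1.7  0.2] w 0.116 gf 58.6
turn needed 0.0005 tilt [-0.001  0.001 -1.   ]
```

```bash

python3 -m crank '[{"x":0,"y":-1.0,"z":-0.09,"turn":0},{"x":0,"y":-0.97,"z":-0.08,"turn":0},{"x":0,"y":-0.94,"z":0,"turn":0},{"x":0,"y":-0.93,"z":0.03,"turn":0},{"x":0,"y":0,"z":0,"turn":0}]'|grep force
python3 go.py 62 4 278.5
python3 -m crank '[{"x":0,"y":-0.93,"z":0.08,"turn":0},{"x":0,"y":-0.93,"z":0.13,"turn":0},{"x":0,"y":-0.92,"z":0.18,"turn":0},{"x":0,"y":-0.91,"z":0.22,"turn":0},{"x":0,"y":0,"z":0,"turn":0}]'|grep force
python3 go.py 25 4 272.5
```

```text
contact_force: [1.2, 1.8, 6.7]
grasp_force: 59.5
t 20.6 grasp mach mm [ 61.8   4.  279.5] F [1.2 1.8 6.7] w 0.113 gf 59.5
turn needed 0.0007 tilt [ 0.003  0.001 -1.   ]
shift cm [-0.    0.02  0.1 ]
contact_force: [-0.5, 2.7, 7.9]
grasp_force: 61.6
t 21.1 grasp mach mm [ 24.6   4.  273.2] F [-0.5  2.7  7.9] w 0.11 gf 61.6
turn needed 0.0007 tilt [ 0.002  0.001 -1.   ]
shift cm [-0.    0.04  0.07]
```

```bash

python3 -m crank '[{"x":0,"y":-0.9,"z":0.25,"turn":0},{"x":0,"y":-0.6,"z":0.2,"turn":0},{"x":0,"y":0,"z":0,"turn":0}]'|grep force
python3 go.py 25 4 272.5
python3 - <<'E'
from h import *; from plant import manip
m=manip.camera_model('scene'); p2,d2=manip.grab_frame('scene'); np.savez('pics/s8.npz',p=p2,d=d2,K=m['mtx'],T=m['world_to_cam'])
cv2.imwrite('pics/s8.png',cv2.resize(p2[130:230,230:380,::-1],(750,500),interpolation=cv2.INTER_CUBIC))
E
```

```text
contact_force: [-1.7, 1.8, 7.7]
grasp_force: 62.4
t 21.4 grasp mach mm [  9.2   4.1 267.7] F [-1.7  1.8  7.7] w 0.11 gf 62.4
turn needed 0.0008 tilt [-0.001  0.001 -1.   ]
shift cm [-0.01  1.58 -0.48]
```

View pics/s8.png

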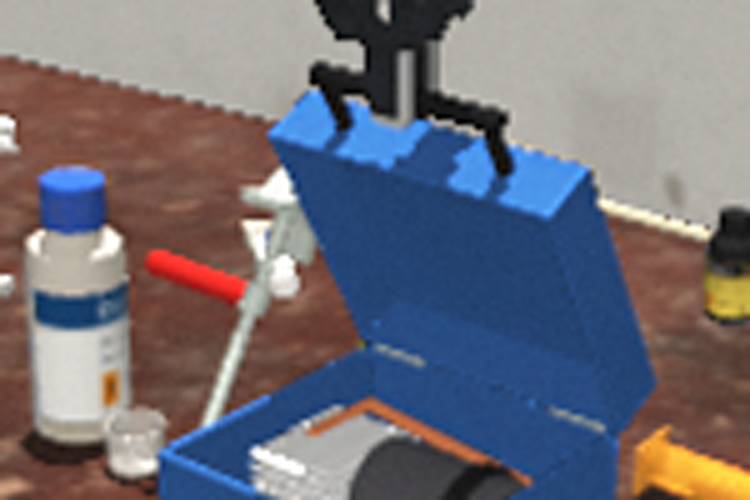

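The rod's end is entering the socket at about (283,210), and the hood is at about 1.12 rad. I'll ease down slowly and watch the force.

```bash

python3 -m crank '[{"x":0,"y":-0.5,"z":0.19,"turn":0},{"x":0,"y":-0.4,"z":0.16,"turn":0},{"x":0,"y":0,"z":0,"turn":0}]'|grep contact
python3 go.py -8.2 4 260
python3 -m crank '[{"x":0,"y":-0.4,"z":0.17,"turn":0},{"x":0,"y":0,"z":0,"turn":0}]'|grep contact
python3 -m crank '[{"x":0,"y":-0.3,"z":0.14,"turn":0},{"x":0,"y":0,"z":0,"turn":0}]'|grep contact
python3 go.py -8.2 4 260
```

```text
contact_force: [-0.0, 2.9, 5.6]
t 21.75 grasp mach mm [  1.    4.1 264.4] F [-0.   2.9  5.6] w 0.108 gf 62.3
turn needed 0.0008 tilt [ 0.001  0.001 -1.   ]
shift cm [-0.01 -0.92  0.44]
contact_force: [-2.7, 3.6, 6.4]
contact_force: [-2.7, 3.3, 6.1]
t 22.15 grasp mach mm [ -6.6   4.1 260.5] F [-2.7  3.3  6.1] w 0.117 gf 63.3
turn needed 0.0006 tilt [-0.002  0.001 -1.   ]
shift cm [-0.01 -0.16  0.05]
```

```bash

python3 -m crank '[{"x":0,"y":-0.2,"z":0.1,"turn":0},{"x":0,"y":0,"z":0,"turn":0}]'|grep contact
python3 go.py
python3 -m crank '[{"x":0,"y":-0.2,"z":0.1,"turn":0},{"x":0,"y":0,"z":0,"turn":0}]'|grep contact
python3 go.py
python3 -m crank '[{"x":0,"y":-0.2,"z":0.1,"turn":0},{"x":0,"y":0,"z":0,"turn":0}]'|grep contact
python3 go.py
```

```text
contact_force: [0.2, 4.0, 6.9]
t 22.35 grasp mach mm [ -7.7   4.1 260. ] F [0.2 4.  6.9] w 0.112 gf 63.3
turn needed 0.0005 tilt [ 0.001  0.001 -1.   ]
contact_force: [3.3, 3.6, 6.9]
t 22.55 grasp mach mm [ -8.6   4.1 259.6] F [3.3 3.6 6.9] w 0.111 gf 63.2
turn needed 0.0003 tilt [ 0.004  0.001 -1.   ]
contact_force: [7.1, 2.6, 5.1]
t 22.75 grasp mach mm [ -9.3   4.1 259.3] F [7.1 2.6 5.1] w 0.108 gf 63.2
turn needed 0.0 tilt [ 0.008  0.001 -1.   ]
```

```bash

python3 -m crank '[{"x":0,"y":-0.2,"z":0.1,"turn":0},{"x":0,"y":0,"z":0,"turn":0}]'|grep contact
python3 go.py
python3 -m crank '[{"x":0,"y":-0.2,"z":0.15,"turn":0},{"x":0,"y":0,"z":0,"turn":0},{"x":0,"y":0,"z":0,"turn":0}]'|grep contact
python3 go.py
python3 - <<'E'
from h import *; from plant import manip
m=manip.camera_model('scene'); p2,d2=manip.grab_frame('scene'); np.savez('pics/s9.npz',p=p2,d=d2,K=m['mtx'],T=m['world_to_cam'])
cv2.imwrite('pics/s9.png',cv2.resize(p2[130:230,230:380,::-1],(750,500),interpolation=cv2.INTER_CUBIC))
E
```

```text
contact_force: [11.7, 2.8, 6.0]
t 22.95 grasp mach mm [ -9.9   4.1 259. ] F [11.7  2.8  6. ] w 0.114 gf 63.2
turn needed -0.0002 tilt [ 0.013  0.001 -1.   ]
contact_force: [14.2, 2.8, 7.4]
t 23.25 grasp mach mm [-10.5   4.  258.8] F [14.2  2.8  7.4] w 0.11 gf 63.3
turn needed -0.0005 tilt [ 0.017  0.002 -1.   ]
```

View pics/s9.png

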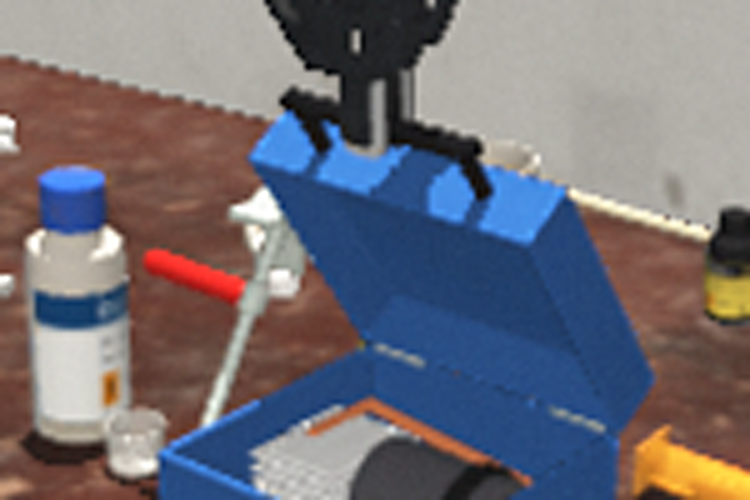

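The ball is up in the socket at about (280,215) and the rod is taking load, with 14 N of resistance. I'll back off the preload and open slightly, with the finger still in front of the bar as a catch.

```bash

python3 -m crank '[{"x":0,"y":0.4,"z":-0.15,"turn":0},{"x":0,"y":0,"z":0,"turn":0}]'|grep contact
python3 go.py
python3 -m crank '[{"x":0,"y":0,"z":0,"turn":0},{"x":0,"y":0,"z":0,"turn":0},{"x":0,"y":0,"z":0,"turn":0}]' 20|grep contact
python3 go.py
python3 -m crank '[{"x":0,"y":0,"z":0,"turn":0},{"x":0,"y":0,"z":0,"turn":0},{"x":0,"y":0,"z":0,"turn":0}]' 26|grep contact
python3 go.py
python3 - <<'E'
from h import *; from plant import manip; from go import mach
m=manip.camera_model('wrist'); p,d=manip.grab_frame('wrist'); K,T=m['mtx'],m['world_to_cam']; P=world(d,K,T)
for v in range(100,400,20):
    r=np.array([mach(P[v,u])*1000 for u in range(220,420) if d[v,u]>0]); r=r[(r[:,2]>244)&(r[:,2]<275)&(r[:,1]<50)&(r[:,1]>-50)] if len(r) else r
    if len(r): print(v,len(r),np.median(r,0).round(1),r[:,0].min().round(1),r[:,0].max().round(1),np.percentile(r[:,2],90).round(1))
E
```

```text
contact_force: [5.8, 2.7, 10.2]
t 23.5 grasp mach mm [ -9.    4.1 259.3] F [ 5.8  2.7 10.2] w 0.114 gf 63.6
turn needed -0.0001 tilt [ 0.008  0.002 -1.   ]
contact_force: [2.2, -0.4, 2.9]
t 23.8 grasp mach mm [-11.4   3.  255.3] F [ 2.2 -0.4  2.9] w 0.2 gf 1.7
turn needed -0.0001 tilt [-0.    -0.001 -1.   ]
contact_force: [-0.7, 0.0, -0.7]
t 24.1 grasp mach mm [-12.2   3.4 254.5] F [-0.7  0.  -0.7] w 0.26 gf 0.0
turn needed 0.0003 tilt [-0.003 -0.    -1.   ]
180 29 [ -7.7  45.2 259.2] -13.4 -1.7 260.1
200 28 [ -7.8  36.8 259.3] -13.4 -2.0 260.4
220 28 [ -7.7  28.  259. ] -13.4 -1.7 260.4
240 57 [ -7.8  15.1 250.3] -29.4 5.5 259.9
260 97 [ -7.8  10.8 261.5] -36.5 12.8 269.5
280 46 [-7.900e+00  1.000e-01  2.597e+02] -24.5 0.8 274.3
300 40 [ -7.8  -9.8 260. ] -24.4 0.6 273.9
320 25 [ -7.9 -21.2 258.8] -13.6 -2.1 260.1
```

The bar rests at x −7.7, z 254 mm, against −8, 253 expected when propped, with no force on the tool, so the rod alone holds the hood. I'll centre the fingers on the bar and rise clear.

```bash

python3 -m crank '[{"x":0,"y":0.4,"z":0,"turn":0},{"x":0,"y":0,"z":0,"turn":0},{"x":0,"y":0,"z":-0.5,"turn":0},{"x":0,"y":0,"z":-1,"turn":0},{"x":0,"y":0,"z":0,"turn":0}]'|grep contact
python3 go.py
python3 -m crank '[{"x":0,"y":0,"z":-1.5,"turn":0},{"x":0,"y":0,"z":-3,"turn":0},{"x":0,"y":0,"z":-3,"turn":0},{"x":0,"y":-1,"z":-2,"turn":0},{"x":0,"y":0,"z":0,"turn":0}]'|grep contact
python3 -m crank '[{"x":0,"y":-4,"z":0,"turn":0},{"x":0,"y":-4,"z":0,"turn":0},{"x":0,"y":0,"z":0,"turn":0},{"x":0,"y":0,"z":0,"turn":0},{"x":0,"y":0,"z":0,"turn":0}]'|grep contact
python3 - <<'E'
from h import *; from plant import manip; from go import mach
p,d=manip.grab_frame('top'); m=manip.camera_model('top'); P=world(d,m['mtx'],m['world_to_cam']); p2,_=manip.grab_frame('scene')
cv2.imwrite('pics/f.png',np.vstack([cv2.resize(p[120:290,150:420,::-1],(480,302)),cv2.resize(p2[130:290,190:430,::-1],(440,293))[:, :].copy() if 0 else cv2.resize(p2[130:280,210:430,::-1],(480,290),interpolation=cv2.INTER_CUBIC)]))
p0,d0,K,T=load('top0'); print('time',manip.state()['time'])
def box(a,b,c,e):
    r=np.zeros(d.shape,bool); r[b:e,a:c]=True; return r
P0=world(d0,K,T)
for n,(b,zz) in dict(cup=((214,205,234,226),.015),cleaner=((172,180,213,225),.1),valve=((350,180,402,205),.015),sil=((396,228,412,250),.025),black=((242,140,262,162),.03),amber=((325,145,365,168),.01),tape=((278,140,304,168),.01)).items():
    f=lambda P,d:P[box(*b)&(P[:,:,2]>zz)&(P[:,:,2]<.2)&(d>0)].mean(0)
    print(n,((f(P,d)-f(P0,d0))*1000).round(1))
E
```

```text
contact_force: [0.1, 0.4, 1.0]
t 24.65 grasp mach mm [ -6.4   3.8 273.3] F [0.1 0.4 1. ] w 0.259 gf 0.0
turn needed 0.0002 tilt [ 0.004  0.001 -1.   ]
contact_force: [0.6, 0.4, 0.3]
contact_force: [0.3, -0.1, 0.1]
time 25.75
cup [  1.8 -10.4  36.7]
cleaner [ 0.1 -0.  -0.2]
valve [-0.2 -0.   0.2]
sil [0.  0.1 0.4]
black [ 0.  -0.1 -0.1]
amber [-0.2  0.4  0.3]
tape [-0.3 -0.3 -0.2]
```

View pics/f.png

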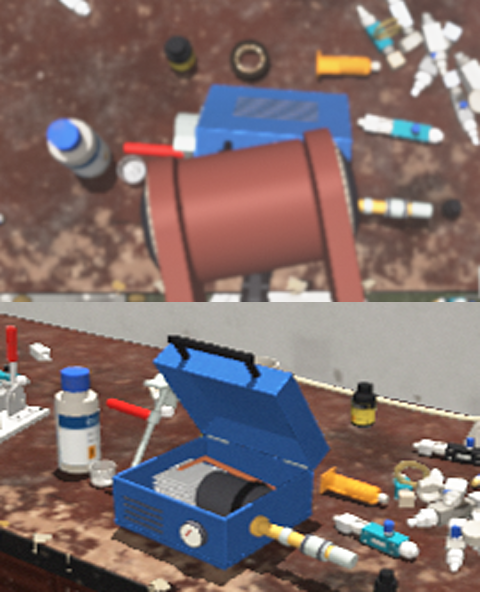

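The hood is open and held by the rod alone. The bystanders are unmoved; the cup's reading only differs because the peg now overlaps its patch. Handing in.

```bash
python3 -c "
from plant import manip
print(manip.job_done())"
```

```text
the job is handed in; nothing more can be done
None
```

The job is handed in at about 26 s: the coupler was pulled fully back and returned fully forward, the hood was raised to its stop and eased down onto the prop rod, which alone holds it open, and nothing standing round the machine was moved.

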